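# Lock the hatch of a histology cold plate with its slotted key

## Robot

A 6-joint arm with a two-finger parallel gripper is mounted at the origin on the work surface. World frame = base frame: x ahead of the robot, y to its left, z up, the work surface at z = 0. Lengths are in m, angles in rad, forces in N, time in s.
With the tool pointing down it reaches from about 0.325 to 0.775 m from the base axis. Payload 5.5 kg.
Tool frame: the origin (TCP) lies between the finger pads; the fingertips stand 8 mm ahead of it and the grasp point (between the pads) lies 11 mm behind it (tcp_to_tips is the distance from the TCP to the fingertips, in m); z points along the fingers, y is the line along which they close (so a half turn about z gives the same grasp; the last joint's range is limited). The gripper opens to 88 mm and grips with 3 to 60 N. Pads are 20 mm wide; open, the fingers measure 115 mm over their backs; the gripper's body (75 mm by 178 mm) begins 61 mm behind the grasp point.
Start: joints at [1.209, 0.091, 1.231, -0, 1.82, -0.057], TCP at [0.18, 0.572, 0.208] pointing down, gripper open.
Joint ranges: [-2.87, 2.87], [-0.86, 2.18], [0.17, 2.46], [-1.51, 4.65], [0.06, 2.69], [-2.65, 2.65]. Speed limits (rad/s): [2.57, 2.57, 3.01, 3.14, 3.14, 3.14].

## Interface

Orientations are given as a unit quaternion [w, x, y, z].
In Python, from bench import * gives the robot as it stands. Calls block until the motion is done:
- move_to(position, orientation): joint-space move of the TCP to a pose.
- move_l(position, speed=0.15, orientation=None): straight line of the TCP; orientation=None keeps the orientation; speed is the mean speed in m/s.
- movej(angles): joint-space move.
- gripper_open() and close(): open the fingers fully, or close them until they stop; the grip force is fixed at half the most.
- hold(seconds).
- inverse_kinematics(position, orientation): joint angles nearest the present ones, or None.
- state(): the state.
- get_image(name): name is "side" or "top" or "wrist"; returns a dict with "frame" (480x640x3 uint8, blue, green, red), "depth" (480x640 float32, m along the optical axis (not along the pixel's ray), 0 where there is no reading), "camera_matrix" (3x3 intrinsics, pixels), "view" (4x4, takes a point from world to camera coordinates). Camera axes: x right, y up, looking along -z (the intrinsics and any distortion apply to the point x, -y, -z); pixel columns grow to the right and rows downward; lengths in m; the calibration is good to about 2 mm. A picture is of the moment at which its call begins.
A pose or a line that the arm cannot do raises IKError and nothing moves.
- job_done(): hands the job in; it is judged then, once.
The state is a dict: "time": time; "joint_pos": joint angles; "dq": joint speeds; "joint_torque": joint torques, N m; "ee_pos": TCP position; "ee_rot": TCP orientation; "ft_force": force on the tool from outside, world axes, zero at the start; "moment": the same for the moment, N m; "finger_gap": finger opening in m; "finger_force": force on a finger pad.
Only numpy, scipy, OpenCV 4.12 (cv2) and the standard library are available. Lean on these libraries where they do the work, as an engineer would, in place of code of your own. Each camera call takes 0.05 s, during which the arm holds its last target. There are 200 camera calls.

## Task

One of the two slotted quarter-turn studs on the cold plate's service hatch has been left open. Take the orange key out of its blue stand, feel its blade into the slot of the open stud, turn it gently clockwise to its stop so the hatch is locked, and put the key back upright and fully home in the stand. Use only the key on the studs, never press or twist it hard, do not drop it, and leave the locked stud, the two cassettes and the jar as they are.

Things in the scene. Friction and masses are not known exactly. Their poses are not given: they have to be found in the camera images.
- unit: white cold plate unit, fixed, 260 (x) x 360 (y) mm and 88 mm high; origin under its centre, z up, +x away from the robot at yaw 0. Its -x half is the grey service hatch (top 90 mm above the bench) with the studs at local x = -66, y = -85 and +85 mm (which is which varies); its +x half is a bare aluminium plate (top at 92 mm) on which the cassettes lie
- latch_a: black round plate, 60 mm across, fixed on the hatch top under one stud; origin at its centre on the hatch surface (90 mm above the bench), z up, axes parallel to the unit's. Red marks on its x axis show the slot's direction when open, green marks on its y axis when locked
- latch_a_face (a point): nominal centre of the top face of the stud on latch_a, 12 mm above latch_a's origin. The stud: a brass disc 34 mm across with a slot 5 mm wide and 8 mm deep right across its face. It floats in an oversize hole: its true centre lies 0 to 9 mm off this point, either way along latch_a's y axis (across the open slot), unmeasured; about 14 N of friction holds it there
- latch_b: black round plate, 60 mm across, fixed on the hatch top under the other stud; origin at its centre on the hatch surface (90 mm above the bench), z up, axes parallel to the unit's. Red marks on its x axis show the slot's direction when open, green marks on its y axis when locked
- latch_b_face (a point): nominal centre of the top face of the stud on latch_b, 12 mm above latch_b's origin. The stud: a brass disc 34 mm across with a slot 5 mm wide and 8 mm deep right across its face. It floats in an oversize hole: its true centre lies 0 to 9 mm off this point, either way along latch_b's y axis (across the open slot), unmeasured; about 14 N of friction holds it there
- latch_a_turn (a joint): turn of the stud on latch_a, rad: 0 open (slot along the plate's x axis), grows clockwise seen from above, 1.5 at the stop = locked (slot along y). The slot's direction is the plate's x axis turned clockwise by this value. Starts at 0 to 0.15 if open, 1.45 to 1.5 if locked. Friction about 0.08 N m; it stays where it is left
- latch_b_turn (a joint): turn of the stud on latch_b, same meaning and friction as latch_a_turn. Each stud is sprung and gives 1.5 mm when pressed (about 15 N). It is damaged if the key presses on its face with over 35 N, or, in the slot, bears on it with over 50 N in all (about 0.3 N m against the stop). The blade has about 0.1 rad of play in the slot before the stud follows
- key: loose key, about 60 g, standing blade down: flat orange handle 36 wide (x) x 12 thick (y) x 50 mm high, steel blade 22 wide (x) x 3 mm thick (y) reaching 16 mm below the handle. Origin at the centre of the blade's tip, z up along the key; handle from z = 16 to 66 mm. Grip the handle across its 12 mm thickness. The same turned half round
- stand: blue key stand, fixed to the bench, 70 (x) x 44 (y) x 26 mm high; origin under its centre. In the middle of its top a slot, 29 mm (x) x 8 mm (y), 20 mm deep, takes the blade; the handle's underside then rests on the stand's top (key origin 10 mm above the stand's origin, key x along stand x)
- cassette_1: white specimen cassette with a white wax block, 28 x 40 x 11 mm, loose on the aluminium plate; to be left alone. Origin under its centre
- cassette_2: white specimen cassette with a pink wax block, 28 x 40 x 11 mm, loose on the aluminium plate; to be left alone. Origin under its centre
- jar: amber jar 56 mm across and 65 mm high, loose on the bench beyond the stand; to be left alone. Origin under its centre

How it is judged:
On the way, in this order (a step that is already met when the one before it is completed fails the run):
1. the key is lifted out of its stand (z of key in the frame of stand above 0.035 m), for 0.1 s.
2. the blade is in the slot of the open stud, its tip at least 4 mm below the face (z of key in the frame of latch_a below 0.008 m and horizontal distance between key and latch_a below 0.012 m and value of joint latch_a_turn below 0.5 rad), for 0.2 s.
3. the stud is turned to its stop with the blade still in its slot (value of joint latch_a_turn above 1.4 rad and z of key in the frame of latch_a below 0.0095 m and horizontal distance between key and latch_a below 0.012 m), for 0.2 s.
At the end, for the whole second after the job is handed in: both studs are turned to at least 1.4 rad (stop at 1.5), and the key stands released, at rest and upright (within 0.12 rad) in the slot of its stand, its tip within 8 mm of the stand's centre and no more than 3 mm short of fully home (value of joint each of latch_a_turn, latch_b_turn above 1.4 rad and horizontal distance between key and stand below 0.008 m and z of key in the frame of stand below 0.013 m and angle between key's own z axis and vertical below 0.12 rad and angle between the x axis of key and the x axis of stand, either way round below 0.3 rad and linear speed of key below 0.02 m/s and contact force between the fingers and anything else below 0.1 N); the robot touches nothing.
It fails at once if the key presses on a stud's face with more than 35 N, or bears on a stud from within its slot, or on the unit, with more than 50 N (contact force between key and latch_a above 50 N or contact force between key and latch_b above 50 N or contact force between key and unit above 50 N or (contact force between key and latch_a above 35 N and z of key in the frame of latch_a above 0.0085 m) or (contact force between key and latch_b above 35 N and z of key in the frame of latch_b above 0.0085 m)).
It fails at once if the robot itself touches a stud (contact force between any of the fingers, the arm and latch_a above 0.5 N or contact force between any of the fingers, the arm and latch_b above 0.5 N).
It fails at once if the key is dropped (moving faster than 0.35 m/s out of the fingers) (contact force between the fingers and key below 0.05 N and linear speed of key above 0.35 m/s).
It fails at once if the locked stud is turned back (value of joint latch_b_turn below 1.4 rad).
It fails at once if a cassette or the jar is moved by more than 15 mm or tipped (distance of any of cassette_1, cassette_2, jar from where it was at the start of the episode above 0.015 m or angle between jar's own z axis and vertical above 0.3 rad).
It also fails if it takes over 70 s, if anything falls off the work surface, if the arm or the gripper's body presses on something with over 40 N, if the wrist force passes 120 N, or if a joint passes its speed limit or range.

## Working session

There is one attempt and no reset: what is moved stays moved. The work goes in short steps, each a Python script; the robot and the scene stay as the last script left them, time stands still between calls to the robot, and variables do not carry over. Pictures are saved under pics/ and viewed, at most 10 in all, crops included, and the job is handed in when it is done.

```bash
mkdir -p pics; ls
python3 - <<'E'
from bench import *
import cv2,numpy as np
for n in("top","side"):
    d=get_image(n); cv2.imwrite(f"pics/{n}0.png",d["frame"]); np.savez(f"pics/{n}0.npz",**d); print(n,d["camera_matrix"].tolist(),d["view"].round(4).tolist(),d.keys())
print(state())
E
```

```text
pics
top [[554.4846330781684, 0.0, 317.2958777714439], [0.0, 554.4846330781684, 230.36353274027297], [0.0, 0.0, 1.0]] [[0.0293, -0.9991, 0.0307, -0.0669], [0.9945, 0.0322, 0.0992, -0.6128], [-0.1001, 0.0276, 0.9946, -0.9299], [0.0, 0.0, 0.0, 1.0]] dict_keys(['frame', 'depth', 'camera_matrix', 'view'])
side [[487.33965843366786, 0.0, 322.99910489732383], [0.0, 487.33965843366786, 244.9989089391837], [0.0, 0.0, 1.0]] [[0.9247, -0.3803, 0.0164, -0.5748], [0.2606, 0.6641, 0.7007, -0.2013], [-0.2774, -0.6437, 0.7132, -0.9185], [0.0, 0.0, 0.0, 1.0]] dict_keys(['frame', 'depth', 'camera_matrix', 'view'])
{'time': 0.1, 'joint_pos': array([ 1.20930967e+00,  9.17735729e-02,  1.23174671e+00, -2.84729877e-05,
        1.81982157e+00, -5.67215224e-02]), 'dq': array([ 0.00036462, -0.00134544, -0.00235325, -0.00095178, -0.00096035,
        0.00176023]), 'joint_torque': array([ 2.18930552e-03, -4.47857809e+01, -4.07570636e+01,  6.99575152e-02,
        2.83224526e-02, -6.92149911e-05]), 'ee_pos': array([0.17996042, 0.57206623, 0.20743656]), 'ee_rot': array([-1.68052707e-04,  1.51796919e-01,  9.88411316e-01, -8.58413077e-04]), 'ft_force': array([0.60993206, 0.30247073, 0.05720972]), 'moment': array([ 0.02093887, -0.04112831, -0.02167361]), 'finger_force': 0.0, 'finger_gap': 0.08798968130826255}
```

View pics/top0.png

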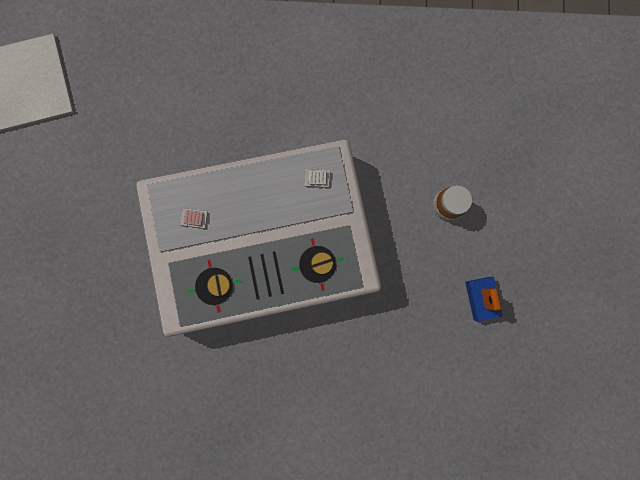

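The top view shows the open stud on the left at about (214,286), its slot along the red marks, so it is latch_a. The locked stud is at about (319,264), and the stand with the key is at about (487,299). I'll measure these from the depth images.

```bash
cat > h.py <<'E'
import numpy as np,cv2
def cloud(d):
    K,V=d["camera_matrix"],d["view"]; z=d["depth"]; v,u=np.mgrid[:480,:640]
    c=np.stack([(u-K[0,2])*z/K[0,0],-(v-K[1,2])*z/K[1,1],-z],-1)
    return (c-V[:3,3])@V[:3,:3]
def ray(d,u,v,h):
    K,V=d["camera_matrix"],d["view"]
    r=np.array([(u-K[0,2])/K[0,0],-(v-K[1,2])/K[1,1],-1])@V[:3,:3]
    o=-V[:3,3]@V[:3,:3]; return o+r*(h-o[2])/r[2]
def quat(yaw): # tool down, tool y axis at angle yaw+90
    from scipy.spatial.transform import Rotation as R
    q=(R.from_euler('z',yaw)*R.from_quat([1,0,0,0])).as_quat(); return [q[3],q[0],q[1],q[2]]
def rect(p):
    r=cv2.minAreaRect((p[:,:2]*1000).astype(np.float32)); return np.round(r[0],1),np.round(r[1],1),round(r[2],1)
def masks(d):
    h=cv2.cvtColor(d["frame"],cv2.COLOR_BGR2HSV); H,S,V=h[...,0],h[...,1],h[...,2]; ok=d["depth"]>0
    return dict(blue=(H>105)&(H<128)&(S>120)&ok,orange=(H>3)&(H<18)&(S>180)&(V>90)&ok,
      red=((H<5)|(H>174))&(S>130)&ok,green=(H>50)&(H<85)&(S>110)&ok,brass=(H>18)&(H<30)&(S>100)&ok)
E
python3 - <<'E'
from h import *
for n in("top","side"):
    d=dict(np.load(f"pics/{n}0.npz")); P=cloud(d); m=masks(d)
    print(n,"bench z",np.median(P[...,2][400:470,300:600]))
    q=P[(P[...,2]>.080)&(P[...,2]<.098)&(d["depth"]>0)]
    print("unit",rect(q),np.median(q[:,2]))
    for k in("blue","orange"):
        q=P[m[k]]; zt=np.percentile(q[:,2],95); t=q[q[:,2]>zt-.006]; print(k,len(q),zt,rect(t) if len(t)>4 else t, t.mean(0).round(4))
    for k in("red","green","brass"):
        N,l,s,c=cv2.connectedComponentsWithStats(m[k].astype(np.uint8))
        for i in range(1,N):
            if s[i,4]>5:
                q=np.median(P[l==i],0)
                if .08<q[2]<.12: print(k,s[i,4],c[i].round(1),ray(d,*c[i],.102 if k=="brass" else .092)[:2].round(4),q.round(4))
E
```

```text
top bench z -0.0007386172668138707
unit (array([597.9,  50. ]), array([259.4, 359.5]), 13.7) 0.08952179115911742
blue 837 0.027755674736091626 (array([ 508. , -137.7]), array([469.2,  75.6]), 89.3) [ 0.5062 -0.3361  0.026 ]
orange 319 0.07694689165993013 (array([ 505.4, -343.5]), array([34. , 12.2]), 15.9) [ 0.5054 -0.3435  0.075 ]
red 20 [312.5 241.5] [ 0.5901 -0.039 ] [ 0.5901 -0.039   0.0904]
red 23 [209.2 263.3] [0.5498 0.1257] [0.5503 0.1263 0.0905]
red 22 [322.  286.5] [ 0.5181 -0.0564] [ 0.518  -0.0566  0.0906]
red 24 [217.8 308.6] [0.4782 0.1087] [0.4783 0.1087 0.0902]
green 23 [339.4 259.2] [ 0.5628 -0.0834] [ 0.5631 -0.083   0.0907]
green 22 [295.  268.5] [ 0.5456 -0.0121] [ 0.5456 -0.0121  0.0902]
green 23 [236.3 281. ] [0.5227 0.0812] [0.5228 0.0817 0.0906]
green 21 [191.  290.4] [0.5057 0.1525] [0.5062 0.1529 0.0903]
brass 159 [319.9 257.8] [ 0.5636 -0.0514] [ 0.5636 -0.0514  0.1011]
brass 152 [323.2 267.9] [ 0.5477 -0.0571] [ 0.5475 -0.0571  0.1008]
brass 167 [212.7 285.7] [0.5143 0.1168] [0.5138 0.1166 0.101 ]
brass 167 [223.3 283.6] [0.518  0.1003] [0.5188 0.1006 0.101 ]
side bench z 0.0005758533075989032
unit (array([825.9, 465.5]), array([1703.6, 1196.6]), 3.7) 0.09046525235915383
blue 7392 0.026043107824379377 (array([294.9, 274.8]), array([ 253.3, 1342.7]), 10.7) [ 0.4956 -0.3408  0.0303]
orange 157 0.07740126158197567 (array([ 504.1, -348.1]), array([31.9,  7.3]), 14.6) [ 0.5044 -0.3482  0.0753]
brass 208 [260.2 211. ] [0.5153 0.1039] [0.5155 0.1064 0.1006]
brass 250 [303.9 257.4] [ 0.5547 -0.0592] [ 0.5556 -0.0577  0.1012]
```

View pics/side0.png

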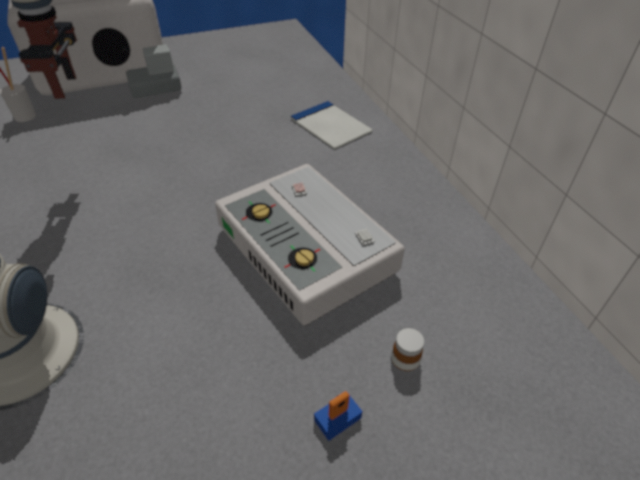

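The side view agrees with the top view, with the stand at about (338,415) and the key standing in it. Unit yaw comes out at about 0.235 rad, latch_a at about (0.514, 0.117), and the stud about 8.7 mm towards local -y. Next I'll check close up with the wrist camera.

```bash
python3 - <<'E'
from bench import *
from h import *
p=[.505,-.3435,.22]
for y in(.25,.25+np.pi): print(y,inverse_kinematics(p,quat(y)),inverse_kinematics([.516,.1085,.2],quat(y)),inverse_kinematics([.516,.1085,.2],quat(y-1.6)))
E
python3 - <<'E'
from bench import *
from h import *
move_to([.505,-.3435,.22],quat(.25+np.pi))
s=state(); print(s["time"],s["joint_pos"].round(2))
d=get_image("wrist"); cv2.imwrite("pics/w1.png",d["frame"]); np.savez("pics/w1.npz",**d)
P=cloud(d); m=masks(d)
for k in("blue","orange"):
    q=P[m[k]&(P[...,2]<.1)]; zt=np.percentile(q[:,2],95); t=q[abs(q[:,2]-zt)<.004]; print(k,len(q),zt,rect(t))
E
```

```text
0.25 [-6.53009980e-01  1.23205167e-01  1.17583912e+00 -4.44089210e-16
  1.84254836e+00  6.67786347e-01] [ 1.42725871e-01 -1.06272662e-01  1.44199845e+00 -4.44089210e-16
  1.80586686e+00  1.46352220e+00] None
3.391592653589793 [-6.53009980e-01  1.23205167e-01  1.17583912e+00 -4.44089210e-16
  1.84254836e+00 -2.47380631e+00] [ 1.42725871e-01 -1.06272662e-01  1.44199845e+00 -4.44089210e-16
  1.80586686e+00 -1.67807046e+00] [ 1.42725871e-01 -1.06272662e-01  1.44199845e+00 -4.44089210e-16
  1.80586686e+00 -7.80704559e-02]
3.4917 [-0.65  0.12  1.18  0.    1.84 -2.47]
blue 2238 0.02674723423175665 (array([ 504.4, -344.7]), array([70. , 42.9]), 12.6)
orange 229 0.07682888842477885 (array([ 503.6, -344.7]), array([32.3,  7.9]), 14.2)
```

View pics/w1.png

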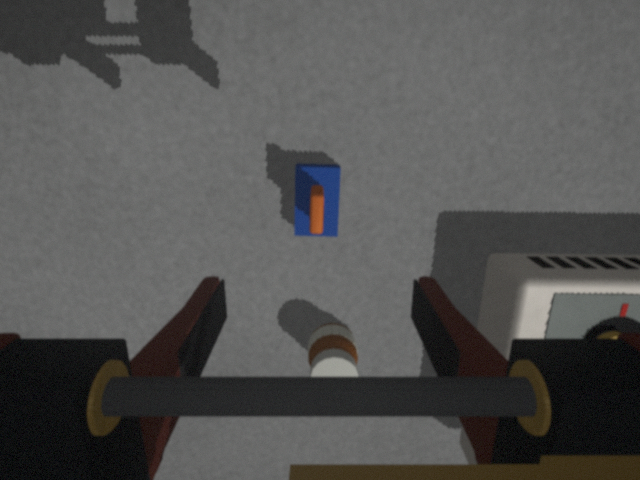

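The wrist view shows the stand's blue top at (316,200), measuring 70 x 43 mm as it should, with the key's orange top at (317,210). Time to grasp.

Run:
```python
from bench import *
from h import *
Y=.235+np.pi
move_to([.5042,-.3446,.12],quat(Y)); move_l([.5042,-.3446,.047],.08)
close(); s=state(); print(s["time"],s["ee_pos"],s["finger_gap"],s["finger_force"],s["ft_force"])
move_l([.5042,-.3446,.12],.06); hold(.3)
s=state(); print(s["time"],s["ee_pos"].round(4),s["finger_gap"],s["ft_force"],s["moment"])
# look at latch (coarse)
move_to([.516-.10,.1085-.024,.25],quat(Y)); hold(.2)
d=get_image("wrist"); cv2.imwrite("pics/w2.png",d["frame"]); np.savez("pics/w2.npz",**d)
t=get_image("top"); np.savez("pics/t2.npz",**t)
P=cloud(d); m=masks(d)
for k in("red","green","brass"):
    N,l,s,c=cv2.connectedComponentsWithStats(m[k].astype(np.uint8))
    for i in range(1,N):
        if s[i,4]>15:
            q=np.median(P[l==i],0)
            if .08<q[2]<.12: print(k,s[i,4],c[i].round(1),ray(d,*c[i],.102 if k=="brass" else .092)[:2].round(4),q.round(4))
```

```text
6.2417 [ 0.50419614 -0.34462843  0.04697747] 0.011799786231025752 29.958091378211975 [ 0.30520661 -0.50274546 -0.11459813]
7.9083 [ 0.5041 -0.3445  0.1198] 0.011847615635988995 [-0.64940745  0.22893618 -0.82684494] [ 0.01428853  0.02040428 -0.0294674 ]
red 51 [150.8 279.6] [ 0.5175 -0.0558] [ 0.5182 -0.0565  0.0905]
red 43 [160.7 345.3] [ 0.5877 -0.0386] [ 0.5889 -0.0394  0.0903]
green 35 [365.8 312.7] [0.504  0.1531] [0.5046 0.1532 0.0907]
green 44 [118.5 313.5] [ 0.5612 -0.0829] [ 0.5625 -0.0834  0.0904]
green 39 [193.2 313.3] [ 0.544  -0.0116] [ 0.5448 -0.0122  0.0904]
brass 1069 [145.5 317.2] [ 0.5524 -0.0531] [ 0.5544 -0.0537  0.101 ]
```

View pics/w2.png

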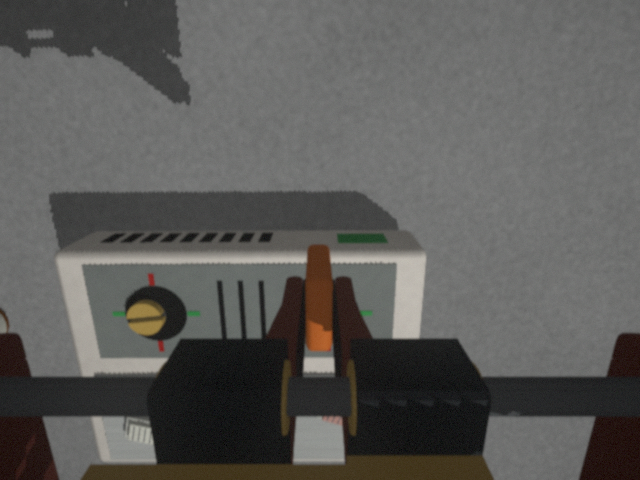

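The key is held, with the finger gap at 11.8 mm, but the gripper hides the open stud near (318,300). I'll move past the stud so the wrist camera can see it.

Run:
```python
from bench import *
from h import *
Y=.235+np.pi
move_to([.516+.107,.1085+.026,.25],quat(Y)); hold(.2)
d=get_image("wrist"); cv2.imwrite("pics/w3.png",d["frame"]); np.savez("pics/w3.npz",**d)
P=cloud(d); m=masks(d); print(state()["time"],state()["ft_force"])
for k in("red","green","brass"):
    N,l,s,c=cv2.connectedComponentsWithStats(m[k].astype(np.uint8))
    for i in range(1,N):
        if s[i,4]>15:
            q=np.median(P[l==i],0)
            if .08<q[2]<.12: print(k,s[i,4],c[i].round(1),ray(d,*c[i],.102 if k=="brass" else .092)[:2].round(4),q.round(4))
cv2.imwrite("pics/w3c.png",cv2.resize(d["frame"][80:380,180:480],(600,600),interpolation=cv2.INTER_CUBIC))
```

```text
10.9917 [0.14031787 1.23144409 0.3837175 ]
red 90 [115.5  32.2] [ 0.5179 -0.0557] [ 0.5178 -0.0565  0.0905]
red 80 [329.   31.5] [0.478  0.1086] [0.4775 0.1085 0.0905]
red 72 [129.6 128.4] [ 0.5893 -0.0384] [ 0.5895 -0.039   0.0906]
red 57 [328.4 128. ] [0.5496 0.1258] [0.5494 0.1259 0.0907]
green 77 [77.9 82.1] [ 0.5623 -0.0829] [ 0.5623 -0.0838  0.0906]
green 73 [167.5  81.8] [ 0.5449 -0.0114] [ 0.545  -0.0119  0.0906]
green 81 [284.3  81.5] [0.5223 0.0818] [0.5221 0.0816 0.0907]
green 70 [373.4  81.1] [0.5049 0.1529] [0.5048 0.153  0.0906]
brass 811 [106.   69.6] [ 0.5471 -0.0558] [ 0.5468 -0.0571  0.1011]
brass 734 [307.1  79.6] [0.5172 0.1001] [0.5174 0.1002 0.1013]
brass 723 [329.   79.9] [0.5134 0.1171] [0.5129 0.117  0.1014]
brass 774 [112.4  92.7] [ 0.5632 -0.0497] [ 0.5635 -0.0499  0.1011]
```

View pics/w3c.png

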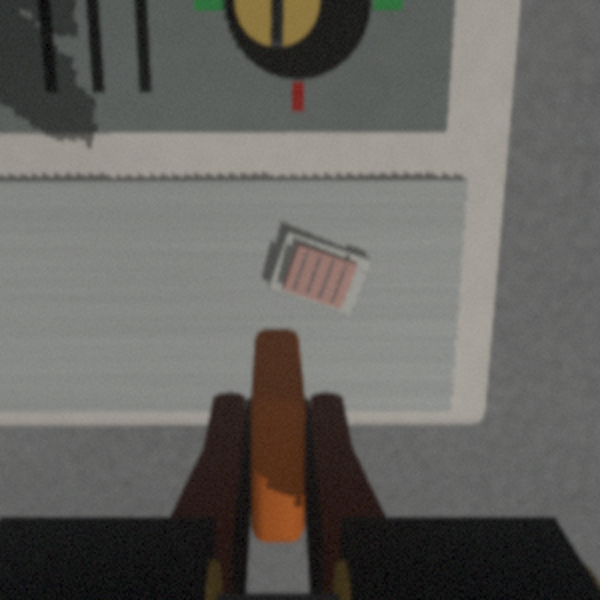

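The close view shows the slot vertical at about (278,20) in the crop, with the held key upright. The stud centre measures about (0.5157, 0.1086), 8.8 mm to local -y, with slot yaw about 0.22. I'll feel it in while watching the forces.

```bash
cat > feel.py <<'E'
from bench import *
from h import *
C=np.array([.5158,.1086]); yl=np.array([-.234,.972]); Y=.223+np.pi
def step(xy,z,v=.02):
    move_l([xy[0],xy[1],z],v); hold(.04); s=state(); return s["ft_force"]-F0
move_to([*C,.16],quat(Y)); move_l([*C,.143],.05); hold(.4)
F0=np.mean([(hold(.02),state()["ft_force"])[1] for _ in range(6)],0); print("F0",F0)
def down(xy,z,zend):
    while z>zend:
        z-=.0004; f=step(xy,z)
        if f[2]>4.5: break
    return z,f
z,f=down(C,.143,.1325); print("down",z,f.round(1),state()["time"])
if z>.1345:   # on the face: slide across, looking for the drop
    for o in [.0005,.001,.0015,.002,.0025,.003,.002,0,-.0005,-.001,-.0015,-.002,-.0025,-.003,-.0035]:
        f=step(C+o*yl,z); print(o,f.round(1))
        if f[2]>15: z+=.0005
        if f[2]<1.5:
            z2,f=down(C+o*yl,z,.1325); print(" try",z2,f.round(1))
            z=z2
            if z2<.1345: break
s=state(); print(s["time"],s["ee_pos"].round(4),f.round(1),s["moment"].round(2))
E
python3 feel.py
```

```text
F0 [-0.0443335   0.14375596 -0.48070075]
down 0.13219999999999968 [ 0.  -0.1 -0.3] 20.4833
20.4833 [0.5158 0.1086 0.1322] [ 0.  -0.1 -0.3] [ 0.08 -0.08 -0.02]
```

The blade dropped in with no force, the tip about 5 mm above the plate. Next I'll turn joint 6 in small steps, watching the twist and side force.

```bash
cat > turn.py <<'E'
from bench import *
from h import *
hold(.2); s0=state(); q=np.array(s0["joint_pos"]); q0=q[5]; F0=s0["ft_force"]; M0=s0["moment"]; a=0
t0=s0["time"]
while a<1.68:
    a+=.05 if a<1.3 else .02
    q[5]=q0+a; movej(q); hold(.04); s=state(); f=s["ft_force"]-F0; m=s["moment"]-M0
    print(round(a,2),f.round(1),m.round(3),round(s["time"],2))
    if abs(m[2])>(.17 if a>1.35 else .2) or np.linalg.norm(f)>20: print("STOP"); break
s=state(); print(s["ee_pos"].round(4),s["time"])
E
python3 turn.py
```

```text
0.05 [ 0.1 -0.3  1.4] [0.069 0.069 0.027] 20.98
0.1 [0.7 1.6 0.9] [ 0.395 -0.002  0.008] 21.27
0.15 [ 0.5  2.6 -0.6] [ 0.512 -0.025  0.064] 21.56
0.2 [0.  3.7 0.5] [ 0.741 -0.062  0.063] 21.85
0.25 [ 0.1  4.1 -0.2] [ 0.876 -0.117  0.063] 22.14
0.3 [0.7 5.1 0.5] [ 1.035 -0.15   0.045] 22.43
0.35 [1.  4.6 0.1] [ 1.104 -0.187  0.064] 22.73
0.4 [ 0.9  5.2 -0.3] [ 1.204 -0.129  0.013] 23.02
0.45 [1.9 5.5 0.7] [ 1.226 -0.168  0.   ] 23.31
0.5 [1.2 5.6 0.3] [ 1.232 -0.248  0.047] 23.6
0.55 [1.8 6.3 0.1] [ 1.295 -0.215  0.058] 23.89
0.6 [1.  6.1 0.2] [ 1.216 -0.22   0.051] 24.18
0.65 [0.4 5.6 0.8] [ 1.301 -0.31   0.039] 24.48
0.7 [1.6 6.6 0.2] [ 1.27  -0.317  0.045] 24.77
0.75 [1.7 7.1 0.4] [ 1.312 -0.305  0.092] 25.06
0.8 [2.6 6.6 0.7] [ 1.302 -0.33   0.061] 25.35
0.85 [2.6 6.2 0. ] [ 1.234 -0.284  0.049] 25.64
0.9 [ 1.6  6.1 -0.5] [ 1.264 -0.354  0.067] 25.93
0.95 [ 2.6  6.  -0.8] [ 1.386 -0.35   0.066] 26.23
1.0 [2.1 6.6 0.8] [ 1.299 -0.396  0.086] 26.52
1.05 [ 1.9  5.8 -0.8] [ 1.311 -0.453  0.071] 26.81
1.1 [2.4 6.6 0.2] [ 1.284 -0.437  0.061] 27.1
1.15 [2. 6. 0.] [ 1.34  -0.474  0.097] 
[... 342 characters left out ...]
 29.43
1.4 [ 4.   6.8 -0.9] [ 1.342 -0.544  0.116] 29.73
1.42 [ 3.5  7.  -1.2] [ 1.336 -0.548 -0.007] 30.02
1.44 [ 2.5  6.5 -0.5] [ 1.273 -0.6    0.094] 30.31
1.46 [ 2.4  6.1 -0.4] [ 1.355 -0.595  0.042] 30.6
1.48 [ 2.9  7.1 -0.2] [ 1.288 -0.615  0.087] 30.89
1.5 [ 3.6  6.7 -0.1] [ 1.253 -0.732  0.061] 31.18
1.52 [ 3.2  7.  -0.2] [ 1.338 -0.612  0.116] 31.48
1.54 [ 2.7  7.1 -0.4] [ 1.355 -0.615  0.078] 31.77
1.56 [ 4.6  7.2 -0.5] [ 1.377 -0.639  0.04 ] 32.06
1.58 [ 3.6  6.7 -0.2] [ 1.275 -0.623  0.093] 32.35
1.6 [ 3.8  6.1 -1.6] [ 1.275 -0.64   0.078] 32.64
1.62 [ 3.4  6.6 -1. ] [ 1.239 -0.643  0.074] 32.93
1.64 [ 4.   6.7 -0.8] [ 1.218 -0.649  0.197] 33.23
STOP
[0.5165 0.1089 0.1324] 33.225
```

Run:
```python
from bench import *
from h import *
q=np.array(state()["joint_pos"])
def av(): 
    r=[(hold(.02),state())[1] for _ in range(8)]; return np.mean([s["moment"][2] for s in r]),np.mean([s["ft_force"] for s in r],0).round(1)
m,f=av(); print(m,f)
for _ in range(3):
    if m>.17: break
    q[5]+=.02; movej(q); m,f=av(); print(m,f)
hold(.1)
q[5]-=.09; movej(q); print("backed",av())
p=state()["ee_pos"]
move_l([p[0],p[1],.15],.03); move_l([p[0],p[1],.19],.1); print(av(),state()["ee_pos"].round(4))
move_to([.60,.0,.25],quat(.235+np.pi)); hold(.1)
for n in("top","wrist"):
    d=get_image(n); np.savez(f"pics/{n}4.npz",**d)
    if n=="top": a=cv2.resize(d["frame"][230:330,160:360],(800,400),interpolation=cv2.INTER_CUBIC)
    else: cv2.imwrite("pics/w4.png",d["frame"])
cv2.imwrite("pics/t4.png",a); print(state()["time"])
```

```text
0.18960712676742159 [ 2.7  5.6 -1.2]
backed (np.float64(0.012500841911678013), array([ 1.7, -0.2, -0.2]))
(np.float64(0.008114709504990276), array([-0.2,  0.4, -0.8])) [0.5163 0.1081 0.189 ]
37.0083
```

View pics/w4.png

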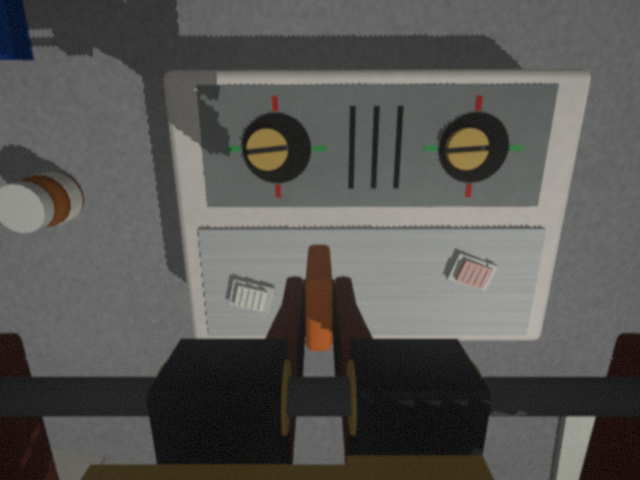

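Both studs now show the same locked slot, at (268,149) and (470,149), and the key sits in the fingers just as before. Returning it to the stand.

Run:
```python
from bench import *
from h import *
Y=.23+np.pi; x,y=.5043,-.3446
move_to([x,y,.14],quat(Y)); move_l([x,y,.072],.06); hold(.3)
F0=np.mean([(hold(.02),state()["ft_force"])[1] for _ in range(5)],0)
z=.072
while z>.0465:
    z-=.001; move_l([x,y,z],.03); f=state()["ft_force"]-F0
    if f[2]>4: break
hold(.1); f=state()["ft_force"]-F0; print(z,f.round(1),state()["time"])
if z<.0495:
    gripper_open(); hold(.2); move_l([x,y,.11],.08); move_l([x+.1,y+.024,.2],.15); hold(.2)
    d=get_image("wrist"); P=cloud(d); m=masks(d); cv2.imwrite("pics/w5.png",d["frame"])
    for k in("blue","orange"):
        q=P[m[k]&(P[...,2]<.1)]; zt=np.percentile(q[:,2],95); t=q[abs(q[:,2]-zt)<.004]; print(k,len(q),zt,rect(t))
print(state()["time"])
```

```text
0.04599999999999997 [-1.9  0.5  6.1] 46.675
blue 3310 0.026769471195808917 (array([ 504.5, -345. ]), array([69.4, 43.4]), 12.7)
orange 456 0.07667632011154131 (array([ 504.9, -343.8]), array([32.6,  9. ]), 12.9)
50.3667
```

View pics/w5.png

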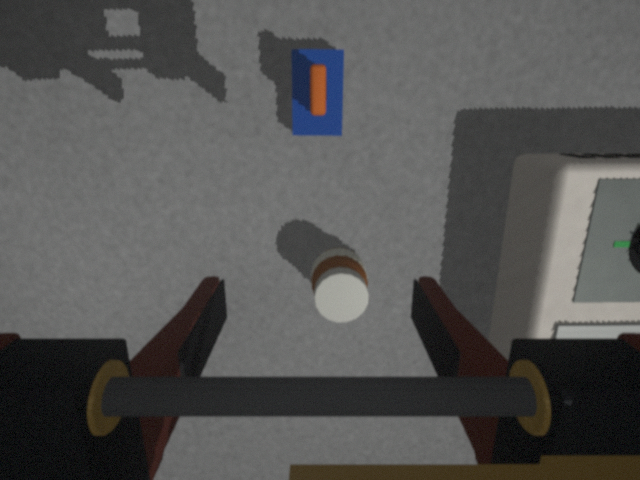

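The key stands upright in the stand at (318,90), at the same top height as at the start (76.7 mm). Before handing in, I'll measure the stud's turn from the saved picture.

Run:
```python
from h import *
for n in("wrist4","top4"):
    d=dict(np.load(f"pics/{n}.npz")); m=masks(d)["brass"]
    N,l,s,c=cv2.connectedComponentsWithStats(m.astype(np.uint8))
    pts=[ray(d,*c[i],.102)[:2] for i in range(1,N) if s[i,4]>60]; print(n,[s[i,4] for i in range(1,N) if s[i,4]>60])
    for a in range(len(pts)):
        for b in range(a):
            v=pts[a]-pts[b]
            if np.hypot(*v)<.03: print(pts[a].round(3), "turn",(.236-(np.arctan2(v[1],v[0])-np.pi/2))%np.pi)
```

```text
wrist4 [np.int32(662), np.int32(691), np.int32(633), np.int32(654), np.int32(424), np.int32(428), np.int32(6284)]
[ 0.563 -0.052] turn 1.472299214879902
[0.524 0.111] turn 1.4770580333697398
top4 [np.int32(121), np.int32(71), np.int32(169), np.int32(163)]
[ 0.546 -0.05 ] turn 1.6888174979620425
[0.508 0.106] turn 1.4852975890601012
```

Both studs measure about 1.47 to 1.48 rad, at the stop. (The top view's reading of the locked stud is thrown off by partial occlusion.)

```bash
python3 -c "
from bench import *
print(job_done())"
```

```text
the job is handed in; nothing more can be done
None
```

The job is handed in: the open stud is turned to its stop (about 1.48 rad by camera), the key is back upright and fully home in its stand, and the locked stud still measures locked; the judging result was not shown.

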